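Log a tray of heart biscuits on its tally counter

TASK

The tray of heart-shaped biscuits is packed: log it by gently pressing down the plunger of the tally counter that stands in front of that tray, with closed or open fingertips, until it registers, then let it come back up and draw the hand back at least 15 cm above it. Do not grasp, lift, tip or shove the counter, do not touch the other two counters, and leave everything else on the bench where it is.

Things in the scene. Friction and masses are not known exactly. Their poses are not given: they have to be found in the camera images.
- heart_tray: Fixed shallow grey tray, 160 (x) x 190 (y) x 45 mm tall, filled with heart-shaped brown biscuits (about 55 mm) lying in view. Origin: centre of its underside, on the work surface. Which tray stands left, middle or right varies.
- heart_counter: The tally counter that stands loose on the work surface in front of (on the robot side of) the tray of heart-shaped biscuits, centre 140 to 175 mm from the tray centre along the tray's -x and within about 30 mm sideways. Grey square housing 60 x 60 mm, 46 mm tall, with a black collar 38 mm across up to 52 mm and a blank black window on its -x side; 0.3 to 0.6 kg. Origin: centre of its underside; z up. All three counters look alike.
- heart_plunger_top (a point): Centre of the flat top of that counter's plunger, a vertical plain steel button 28 mm across; about 74 mm above the work surface when up. Its head underside is 12 mm above the collar when up.
- heart_plunger (a joint): Plunger travel in m: 0 up, 0.012 fully down. Spring-loaded: starts to move at about 0.6 N, takes about 5.6 N when fully down, and comes back up by itself. The counter registers a press at 0.007, held for at least 0.15 s.
- round_tray: Fixed shallow grey tray, 160 (x) x 190 (y) x 45 mm tall, filled with round brown biscuits (50 mm across) lying in view. Origin: centre of its underside, on the work surface. Which tray stands left, middle or right varies.
- round_counter: The tally counter that stands loose on the work surface in front of (on the robot side of) the tray of round biscuits, centre 140 to 175 mm from the tray centre along the tray's -x and within about 30 mm sideways. Grey square housing 60 x 60 mm, 46 mm tall, with a black collar 38 mm across up to 52 mm and a blank black window on its -x side; 0.3 to 0.6 kg. Origin: centre of its underside; z up. All three counters look alike.
- round_plunger_top (a point): Centre of the flat top of that counter's plunger, a vertical plain steel button 28 mm across; about 74 mm above the work surface when up. Its head underside is 12 mm above the collar when up.
- round_plunger (a joint): Plunger travel in m: 0 up, 0.012 fully down. Spring-loaded: starts to move at about 0.6 N, takes about 5.6 N when fully down, and comes back up by itself. The counter registers a press at 0.007, held for at least 0.15 s.
- bar_tray: Fixed shallow grey tray, 160 (x) x 190 (y) x 45 mm tall, filled with bar-shaped brown biscuits (62 x 26 mm) lying in view. Origin: centre of its underside, on the work surface. Which tray stands left, middle or right varies.
- bar_counter: The tally counter that stands loose on the work surface in front of (on the robot side of) the tray of bar-shaped biscuits, centre 140 to 175 mm from the tray centre along the tray's -x and within about 30 mm sideways. Grey square housing 60 x 60 mm, 46 mm tall, with a black collar 38 mm across up to 52 mm and a blank black window on its -x side; 0.3 to 0.6 kg. Origin: centre of its underside; z up. All three counters look alike.
- bar_plunger_top (a point): Centre of the flat top of that counter's plunger, a vertical plain steel button 28 mm across; about 74 mm above the work surface when up. Its head underside is 12 mm above the collar when up.
- bar_plunger (a joint): Plunger travel in m: 0 up, 0.012 fully down. Spring-loaded: starts to move at about 0.6 N, takes about 5.6 N when fully down, and comes back up by itself. The counter registers a press at 0.007, held for at least 0.15 s.
- loose_round: Bystander: loose round biscuit, 50 mm across, 12 mm thick, loose on the work surface. Origin: centre of its underside.
- loose_bar: Bystander: loose bar biscuit, 62 x 26 x 12 mm, loose on the work surface. Origin: centre of its underside.
- cutter: Bystander: round steel biscuit cutter, 60 mm across, 35 mm tall, loose on the work surface. Origin: centre of its underside.
- tape: Bystander: cardboard-coloured roll of tape lying flat, 96 mm across, 24 mm tall, loose on the work surface. Origin: centre of its underside.
- jar: Bystander: closed jar, 60 mm across, 75 mm tall, loose on the work surface. Origin: centre of its underside.
- bowl: Bystander: small steel bowl, 110 mm across, 45 mm tall, loose on the work surface. Origin: centre of its underside.
- scraper: Bystander: spatula with a black handle, 200 mm long, lying flat, loose on the work surface. Origin: on its underside, near its middle; long along its x.

How it is judged:
On the way, in this order (a step that is already met when the one before it is completed fails the run):
1. the heart tray's counter is pressed far enough to register (7 mm) for 0.15 s (value of joint heart_plunger above 0.007 m and contact force between the fingers and heart_plunger above 0.5 N), for 0.15 s.
2. the plunger is back up and the hand has withdrawn (value of joint heart_plunger below 0.003 m and distance between the grasp point and heart_plunger_top above 0.12 m), for 0.1 s.
At the end, for the whole second after the job is handed in: The heart tray's counter was pressed 7 mm; now all plungers are up (within 3 mm), that counter is upright within 15 mm of its start, the other counters within 6 mm, the bystanders within 10 mm, and the grasp point is over 120 mm from the plunger top (all of step 2 and value of joint each of round_plunger, bar_plunger below 0.003 m and distance of heart_counter from where it was at the start of the episode below 0.015 m and distance of each of round_counter, bar_counter from where it was at the start of the episode below 0.006 m and angle between each of heart_counter, round_counter, bar_counter's own z axis and vertical below 0.1 rad and linear speed of each of heart_counter, round_counter, bar_counter below 0.02 m/s and distance of each of loose_round, loose_bar, cutter, tape, jar, bowl, scraper from where it was at the start of the episode below 0.01 m); the robot touches nothing.
It fails at once if another counter is touched (contact force between any of the fingers, the arm and round_counter above 0.5 N or contact force between any of the fingers, the arm and bar_counter above 0.5 N).
It fails at once if another counter is pressed (3 mm) (value of joint any of round_plunger, bar_plunger above 0.003 m).
It fails at once if the heart tray's counter is lifted (5 mm), tipped (about 9 degrees) or shoved (15 mm) (height (world z) of heart_counter above 0.005 m or angle between heart_counter's own z axis and vertical above 0.15 rad or distance of heart_counter from where it was at the start of the episode above 0.015 m).
It fails at once if the counter is hit hard (over 30 N) (contact force between the fingers and heart_counter above 30 N).
It fails at once if a bystander is moved by more than 10 mm (distance of any of loose_round, loose_bar, cutter, tape, jar, bowl, scraper from where it was at the start of the episode above 0.01 m).
It also fails if it takes over 35 s, if anything falls off the work surface, if the arm or the gripper's body presses on something with over 40 N, if the wrist force passes 120 N, or if a joint passes its speed limit or range.

ROBOT

A 7-joint arm with a two-finger parallel gripper is mounted at the origin on the work surface. World frame = base frame: x ahead of the robot, y to its left, z up, the work surface at z = 0. Lengths are in m, angles in rad, forces in N, time in s.
With the tool pointing down it reaches from about 0.425 to 0.875 m from the base axis. Payload 4.7 kg.
Tool frame: the origin (TCP) lies midway between the tips of the shut fingers; the grasp point (between the pads) lies 19 mm behind it; x points along the fingers, y is the direction in which the jaws open and shut, and the axes are right-handed (so a half turn about x gives the same grasp; the last joint's range is limited). The gripper opens to 87 mm and grips with 3 to 60 N. Pads are 19 mm wide; open, the fingers measure 117 mm over their backs; the gripper's body (75 mm by 190 mm) begins 51 mm behind the grasp point.
Start: joints at [-1.323, 0.321, -0.07, 1.45, 0.023, 1.371, -0.057], TCP at [0.151, 0.632, 0.223] pointing down, gripper open.
Joint ranges: [-2.86, 2.86], [-0.3, 2.09], [-1.38, 1.24], [0.06, 2.45], [-1.56, 4.7], [0.09, 2.05], [-2.69, 2.69]. Speed limits (rad/s): [2.57, 2.57, 3.14, 3.14, 3.14, 3.14, 3.14].

INTERFACE

Orientations are given as a rotation vector (axis times angle).
In Python, from bench import ctrl gives the robot as it stands. The module is installed in compiled form; this text tells all that it offers.
- The arm moves only by the shell command python3 -m jog 'ROWS' [FORCE]. ROWS is JSON, a list of rows, each an object with "rot": the turn, a rotation vector about the tool's x, y, z in units of 5 degrees (1.0 is 5 degrees), a list of three; "travel": the shift along the tool's x, y, z in units of 0.3 m (1.0 is 0.3 m), a list of three; "jaw": the closure, from -1 (fully open) to 1 (shut), so that 0 is half open. In form: [{"rot": [ax, ay, az], "travel": [tx, ty, tz], "jaw": jaw}, ...]. A call has 1 to 8 rows; each row shifts and turns the commanded pose from where the row before left it, along the tool's axes as they then stand; what a row does not reach is not made up. A row lasts 1/10 s, in which the tool goes at most 50 mm and 8.59 degrees, less where a joint would pass 70% of its speed; a pose out of reach is approached as far as the arm can. A call with a number of a shift or a turn outside -1 to 1 is refused whole. A call with a gripper value outside its range is refused whole. The fingers move at their own pace and stop on an object; FORCE is the grip in N (left out, the last holds). Time passes only in rows, so rows that do not move let the fingers close. It gives the time, the measured TCP pose, the force and the opening at its end, in the units of the state.
- ctrl.get_state(): the state, without advancing time (a new reading comes with each control period).
- ctrl.get_image(name): name is "scene" or "top"; returns the picture (400x640x3 uint8, red, green, blue); there is no depth.
- ctrl.camera_model(name): a dict with "mtx" (3x3 intrinsics, pixels), "extrinsics" (4x4, takes a point from world to camera coordinates). Camera axes: x right, y up, looking along -z (the intrinsics and any distortion apply to the point x, -y, -z); pixel columns grow to the right and rows downward; lengths in m; the calibration is good to about 2 mm. A picture is of the moment at which its call begins. camera_model takes no time and is no camera call.
- ctrl.close_job(): hands the job in, once; it reports no verdict.
The state is a dict: "time": time; "joint_positions": joint angles; "qd": joint speeds; "joint_torque": joint torques, N m; "position": TCP position; "tool_rot": TCP orientation; "ft_force": force on the tool from outside, world axes, zero at the start; "torque": the same for the moment, N m; "grip_width": opening from 0.0 (shut) to 1.0 (fully open).
Only numpy, scipy, OpenCV 4.12 (cv2) and the standard library are available. Lean on these libraries where they do the work, as an engineer would, in place of code of your own. Each camera call takes 0.05 s, during which the arm holds its last target.

## Working session

There is one attempt and no reset: what is moved stays moved. The work goes in short steps, Python scripts to look and compute and a shell command to move; the robot and the scene stay as the last step left them, time stands still between calls to the robot, and variables do not carry over. Pictures are saved under pics/ and viewed, and the job is handed in when it is done.

```bash
mkdir -p pics
python3 - <<'E'
from bench import ctrl
import cv2
for n in("scene","top"):
    cv2.imwrite(f"pics/{n}0.png",ctrl.get_image(n)[:,:,::-1]); m=ctrl.camera_model(n); print(n,m)
s=ctrl.get_state(); print(s)
E
```

```text
scene {'mtx': array([[404.7928193 ,   0.        , 309.03326777],
       [  0.        , 404.7928193 , 198.24743482],
       [  0.        ,   0.        ,   1.        ]]), 'extrinsics': array([[ 0.02418555,  0.99970311,  0.00295708, -0.01549516],
       [-0.68452285,  0.01440458,  0.72884907,  0.31944243],
       [ 0.72859009, -0.0196518 ,  0.68466801, -1.61471226],
       [ 0.        ,  0.        ,  0.        ,  1.        ]])}
top {'mtx': array([[488.39503914,   0.        , 331.68332337],
       [  0.        , 488.39503914, 198.85199627],
       [  0.        ,   0.        ,   1.        ]]), 'extrinsics': array([[ 0.01236827, -0.99976237,  0.01795084, -0.02381208],
       [ 0.9955267 ,  0.01399357,  0.09343862, -0.52619665],
       [-0.09366762,  0.01671486,  0.9954632 , -1.49021181],
       [ 0.        ,  0.        ,  0.        ,  1.        ]])}
{'time': 0.1, 'joint_positions': array([-1.32290098,  0.32177566, -0.07008892,  1.45154806,  0.02258742,
        1.37078217, -0.05688545]), 'qd': array([ 9.46188622e-04, -2.75474690e-03, -4.08757574e-05, -1.67775385e-03,
       -4.11859683e-04,  5.85615536e-05,  9.39990812e-04]), 'joint_torque': array([-1.50085084e-04, -4.92569268e+01, -4.05847421e-01, -3.13405001e+01,
       -6.42248034e-02,  3.93505138e-02,  6.59288526e-05]), 'position': array([0.150513  , 0.63183142, 0.22155599]), 'tool_rot': array([ 0.18216069,  1.56311803, -0.18487061]), 'ft_force': array([ 0.12757591,  0.92085718, -0.08382686]), 'torque': array([-0.03635289,  0.00573094, -0.01852096]), 'grip_width': 0.9987239732497603}
```

View pics/top0.png

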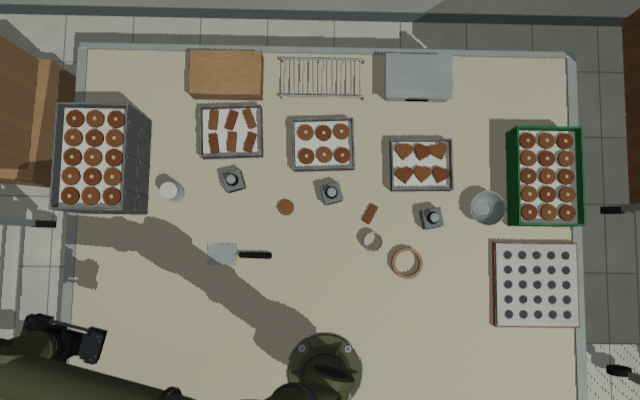

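View pics/scene0.png

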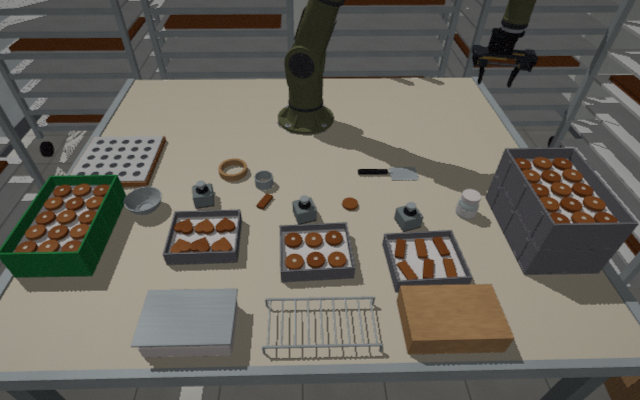

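The hearts are in the right-hand tray in the top view (about 421,164), so its counter is the one at about (432,216) in top and (203,190) in scene. I'll zoom in on it next.

Run:
```python
import cv2,numpy as np
a=cv2.imread("pics/top0.png")[190:240,400:480]; b=cv2.imread("pics/scene0.png")[170:220,170:250]
cv2.imwrite("pics/z1.png",np.vstack([cv2.resize(x,(480,300),interpolation=cv2.INTER_NEAREST) for x in(a,b)]))
```

```text
(no output)
```

View pics/z1.png

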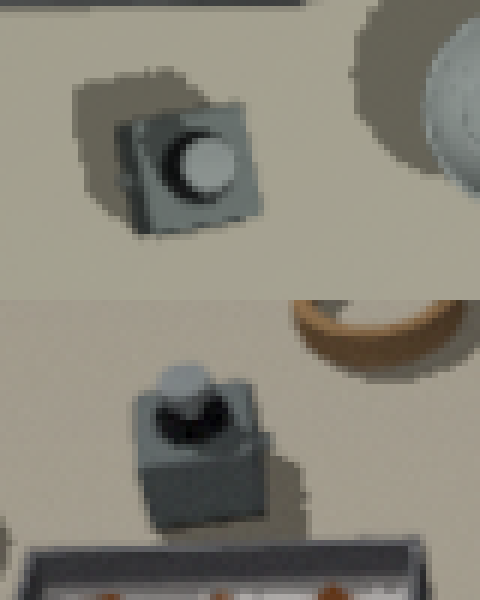

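Top: the plunger disc is centred near (434,217). Scene: it is near (200,183). I'll refine these with masks and cast rays.

```bash
cat > h.py <<'E'
import numpy as np
from bench import ctrl
def ray(n,u,v):
    m=ctrl.camera_model(n);K=m['mtx'];E=m['extrinsics']
    d=np.array([(u-K[0,2])/K[0,0],-(v-K[1,2])/K[1,1],-1.])
    R=E[:3,:3]; return -R.T@E[:3,3], R.T@d
def plane(n,u,v,z):
    c,d=ray(n,u,v); return c+d*(z-c[2])/d[2]
def proj(n,p):
    m=ctrl.camera_model(n);E=m['extrinsics'];q=E[:3,:3]@np.array(p)+E[:3,3];K=m['mtx']
    return K[0,2]+K[0,0]*q[0]/-q[2],K[1,2]+K[1,1]*-q[1]/-q[2]
E
python3 - <<'E'
from h import *
import cv2
t=cv2.imread("pics/top0.png");g=cv2.cvtColor(t,cv2.COLOR_BGR2GRAY)
print(g[210:225,424:446])
roi=g[208:226,424:446]; print(cv2.cvtColor(cv2.imread("pics/scene0.png"),cv2.COLOR_BGR2GRAY)[178:196,192:210])
sat=t.max(2).astype(int)-t.min(2)
m=np.zeros_like(g);m[208:226,427:444]=(g[208:226,427:444]>128)
M=cv2.moments(m,True);u,v=M['m10']/M['m00'],M['m01']/M['m00'];print(u,v,M['m00'])
print(plane("top",u,v,.074)); print(plane("scene",200.3,183.0,.074))
p=plane("top",u,v,.074);print(proj("scene",p))
c1,d1=ray("top",u,v);c2,d2=ray("scene",200.3,183.)
s=np.linalg.lstsq(np.c_[d1,-d2],c2-c1,rcond=None)[0];print(c1+d1*s[0],c2+d2*s[1])
for uv in [(369,214),(372,240),(407,263),(487,207)]: print(uv,plane("top",*uv,.03))
from scipy.spatial.transform import Rotation as R
print(R.from_rotvec(ctrl.get_state()['tool_rot']).as_matrix())
E
```

```text
[[ 76  66  64  64  65  65  83 105 107 108 108 109 108 109 109 110 118 154
  160 159 160 160]
 [ 76  67  66  66  66  65  67  72  74  75  80 104 109 108 108 109 110 153
  159 160 160 159]
 [ 70  66  66  66  66  54  44  28  25  35  48  74  84 105 109 108 108 131
  156 160 159 160]
 [ 66  66  66  65  53  31  17  27  76 113 120 120 116 103 107 108 109 124
  155 159 159 159]
 [ 74  66  66  53  31  16  27  92 123 137 139 138 136 129 118 110 109 123
  155 159 159 160]
 [ 75  66  67  39  17  15  61 126 138 138 138 138 137 139 134 114 109 116
  154 160 160 160]
 [ 98  73  60  31  16  20  82 133 139 139 139 139 139 140 141 107 107 110
  153 160 159 160]
 [106  77  54  24  15  24  91 135 141 141 142 142 142 142 142 116 109 108
  132 156 160 160]
 [106 100  63  25  14  19  91 138 143 143 143 143 143 143 143 112 109 109
  125 155 160 160]
 [105 108  73  30  18  14  60 126 142 143 144 144 144 143 132 110 110 111
  123 155 160 160]
 [100 108  99  53  26  21  26  85 132 144 145 144 142 122  97 107 110 110
  117 154 160 160]
 [ 94 108 110  96  49  26  23  36  85 110 124 118 111  78  94 107 110 111
  1
[... 1555 characters left out ...]
59  56  59  61]
 [137 101 102 102 104 103 103 101 101 101  87  66  65  62  62  59  62  74]]
437.67088607594934 215.70886075949366 79.0
[ 0.47547427 -0.33497029  0.074     ]
[ 0.47187611 -0.32230555  0.074     ]
(np.float64(195.83939798522232), np.float64(183.8481093018325))
[ 0.47518794 -0.33388875  0.07859476] [ 0.47376606 -0.32168869  0.07563445]
(369, 214) [ 0.48063934 -0.13254996  0.03      ]
(372, 240) [ 0.40077662 -0.14219624  0.03      ]
(407, 263) [ 0.33193398 -0.24987033  0.03      ]
(487, 207) [ 0.5073546  -0.49929578  0.03      ]
[[-3.23554462e-04  2.31628410e-01  9.72804284e-01]
 [-1.69577877e-03  9.72802809e-01 -2.31628623e-01]
 [-9.99998510e-01 -1.72460532e-03  7.80358503e-05]]
```

Run:
```python
from h import *
u,v=434.4,217.1
p=plane("top",u,v,.074);print(p,proj("scene",p),plane("scene",200.2,183.3,.074))
for z in(.03,): print(plane("top",369,214,z))
c1,d1=ray("top",u,v);c2,d2=ray("scene",200.2,183.3)
s=np.linalg.lstsq(np.c_[d1,-d2],c2-c1,rcond=None)[0];print(c1+d1*s[0],c2+d2*s[1])
# jar, round counter
print(np.linalg.norm(p[:2]))
print("round ctr",plane("top",332,192,.074),"bar",plane("top",232,180,.074),"jar",plane("top",169,190,.075))
```

```text
[ 0.47116014 -0.32507884  0.074     ] (np.float64(199.41189762458342), np.float64(182.85581631185704)) [ 0.4732428  -0.32237045  0.074     ]
[ 0.48063934 -0.13254996  0.03      ]
[ 0.47124521 -0.32540644  0.07256696] [ 0.47096422 -0.32311542  0.07202654]
0.5724230386075256
round ctr [ 0.54253371 -0.01672912  0.074     ] bar [0.57445258 0.28382561 0.074     ] jar [0.54146522 0.47013665 0.075     ]
```

```bash
python3 -m jog '[{"rot":[0,0,0],"travel":[0,-0.08,0.11],"jaw":1},{"rot":[0,0,0],"travel":[0,-0.08,0.11],"jaw":1},{"rot":[0,0,0],"travel":[0,-0.08,0.11],"jaw":1},{"rot":[0,0,0],"travel":[0,-0.08,0.11],"jaw":1},{"rot":[0,0,0],"travel":[0,-0.08,0.11],"jaw":1},{"rot":[0,0,0],"travel":[0,-0.08,0.11],"jaw":1}]' 10
```

```text
time: 0.7
position: [0.3106, 0.4447, 0.2222]
tool_rot: [0.183, 1.563, -0.184]
ft_force: [0.7, 0.2, -0.5]
grip_width: 0.536
```

```bash
python3 -m jog '[{"rot":[0,0,0],"travel":[0,-0.1,0.105],"jaw":1},{"rot":[0,0,0],"travel":[0,-0.1,0.105],"jaw":1},{"rot":[0,0,0],"travel":[0,-0.1,0.105],"jaw":1},{"rot":[0,0,0],"travel":[0,-0.1,0.105],"jaw":1},{"rot":[0,0,0],"travel":[0,-0.1,0.105],"jaw":1},{"rot":[0,0,0],"travel":[0,-0.1,0.105],"jaw":1},{"rot":[0,0,0],"travel":[0,-0.1,0.105],"jaw":1},{"rot":[0,0,0],"travel":[0,-0.1,0.105],"jaw":1}]'
```

```text
time: 1.5
position: [0.4999, 0.1529, 0.2224]
tool_rot: [0.184, 1.563, -0.183]
ft_force: [0.1, -0.6, 0.2]
grip_width: 0.002
```

```bash
python3 -m jog '[{"rot":[0,0,0],"travel":[0,-0.13,0.023],"jaw":1},{"rot":[0,0,0],"travel":[0,-0.13,0.023],"jaw":1},{"rot":[0,0,0],"travel":[0,-0.13,0.023],"jaw":1},{"rot":[0,0,0],"travel":[0,-0.13,0.023],"jaw":1},{"rot":[0,0,0],"travel":[0,-0.13,0.023],"jaw":1},{"rot":[0,0,0],"travel":[0,-0.13,0.023],"jaw":1},{"rot":[0,0,0],"travel":[0,-0.13,0.023],"jaw":1},{"rot":[0,0,0],"travel":[0,-0.13,0.023],"jaw":1}]' && python3 -m jog '[{"rot":[0,0,0],"travel":[0,-0.13,0.023],"jaw":1},{"rot":[0,0,0],"travel":[0,-0.13,0.023],"jaw":1},{"rot":[0,0,0],"travel":[0,-0.13,0.023],"jaw":1},{"rot":[0,0,0],"travel":[0,-0.13,0.023],"jaw":1},{"rot":[0,0,0],"travel":[0,0,0],"jaw":1},{"rot":[0,0,0],"travel":[0,0,0],"jaw":1},{"rot":[0,0,0],"travel":[0,0,0],"jaw":1}]'
```

```text
time: 2.3
position: [0.4802, -0.1632, 0.2224]
tool_rot: [0.184, 1.563, -0.183]
ft_force: [0.5, -0.2, -0.1]
grip_width: 0.004
time: 3.0
position: [0.4719, -0.3185, 0.2221]
tool_rot: [0.183, 1.564, -0.181]
ft_force: [0.3, 0.5, -0.6]
grip_width: 0.003
```

```bash
python3 -m jog '[{"rot":[0,0,0],"travel":[0.1,-0.018,0.004],"jaw":1},{"rot":[0,0,0],"travel":[0.1,0,0],"jaw":1},{"rot":[0,0,0],"travel":[0.1,0,0],"jaw":1},{"rot":[0,0,0],"travel":[0.08,0,0],"jaw":1},{"rot":[0,0,0],"travel":[0,0,0],"jaw":1},{"rot":[0,0,0],"travel":[0,0,0],"jaw":1}]'
python3 - <<'E'
from h import *
import cv2
o=[]
for n,(x,y) in (("scene",(160,150)),("top",(390,180))):
    im=ctrl.get_image(n)[:,:,::-1]; cv2.imwrite(f"pics/{n}1.png",im)
    o.append(cv2.resize(im[y:y+60,x:x+90],(450,300),interpolation=cv2.INTER_NEAREST))
cv2.imwrite("pics/z2.png",np.vstack(o)); print(proj("scene",ctrl.get_state()['position']))
E
```

```text
time: 3.6
position: [0.4721, -0.3243, 0.1089]
tool_rot: [0.182, 1.563, -0.182]
ft_force: [0.6, 0.2, 0.4]
grip_width: 0.009
(np.float64(196.94528833479578), np.float64(173.90291794288012))
```

View pics/z2.png

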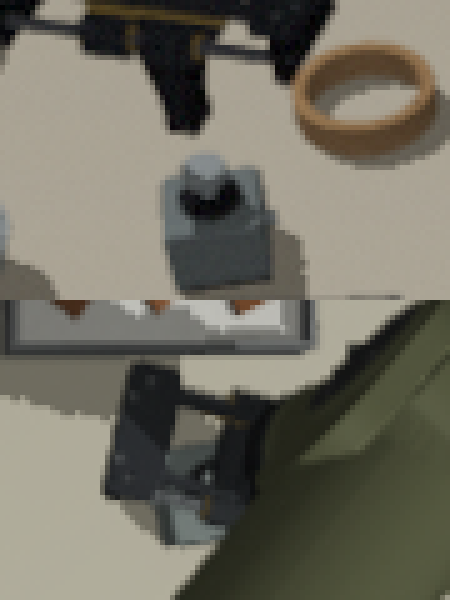

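In the scene crop the shut fingertips are at about (198,176), directly above the plunger at about (201,183), as projected. Descending gently.

```bash
python3 -m jog '[{"rot":[0,0,0],"travel":[0.05,0.003,0],"jaw":1},{"rot":[0,0,0],"travel":[0.04,0,0],"jaw":1},{"rot":[0,0,0],"travel":[0.01,0,0],"jaw":1},{"rot":[0,0,0],"travel":[0,0,0],"jaw":1},{"rot":[0,0,0],"travel":[0,0,0],"jaw":1}]'; python3 -m jog '[{"rot":[0,0,0],"travel":[0.01,0,0],"jaw":1},{"rot":[0,0,0],"travel":[0.01,0,0],"jaw":1},{"rot":[0,0,0],"travel":[0,0,0],"jaw":1},{"rot":[0,0,0],"travel":[0,0,0],"jaw":1}]'
```

```text
time: 4.2
position: [0.4716, -0.3248, 0.0785]
tool_rot: [0.184, 1.563, -0.184]
ft_force: [-0.5, -0.2, -0.5]
grip_width: 0.006
time: 4.6
position: [0.4719, -0.3248, 0.0728]
tool_rot: [0.183, 1.562, -0.184]
ft_force: [0.9, -0.7, 1.5]
grip_width: 0.006
```

Contact at about z = 0.073 (1.5 N). Pressing a further 8 mm in small steps.

```bash
python3 -m jog '[{"rot":[0,0,0],"travel":[0.007,0,0],"jaw":1},{"rot":[0,0,0],"travel":[0.007,0,0],"jaw":1},{"rot":[0,0,0],"travel":[0.007,0,0],"jaw":1},{"rot":[0,0,0],"travel":[0,0,0],"jaw":1},{"rot":[0,0,0],"travel":[0,0,0],"jaw":1}]'; python3 -m jog '[{"rot":[0,0,0],"travel":[0.006,0,0],"jaw":1},{"rot":[0,0,0],"travel":[0,0,0],"jaw":1},{"rot":[0,0,0],"travel":[0,0,0],"jaw":1},{"rot":[0,0,0],"travel":[0,0,0],"jaw":1}]'
```

```text
time: 5.1
position: [0.472, -0.3248, 0.0665]
tool_rot: [0.183, 1.562, -0.184]
ft_force: [0.9, -0.5, 4.1]
grip_width: 0.004
time: 5.5
position: [0.472, -0.3248, 0.0647]
tool_rot: [0.183, 1.562, -0.184]
ft_force: [1.1, -0.8, 5.1]
grip_width: 0.003
```

Run:
```python
from h import *
import cv2
im=ctrl.get_image("scene")[:,:,::-1]; cv2.imwrite("pics/z3.png",cv2.resize(im[150:210,160:250],(450,300),interpolation=cv2.INTER_NEAREST))
for i in range(4): ctrl.get_image("scene"); s=ctrl.get_state(); print(s['position'],s['ft_force'])
```

```text
[ 0.47193408 -0.32479527  0.06462877] [ 0.88191006 -0.45498218  4.39342071]
[ 0.47193945 -0.32479372  0.06462514] [ 0.697578   -1.77318417  4.41481835]
[ 0.47190952 -0.32478467  0.06460456] [ 1.05967183 -0.95396477  4.8414103 ]
[ 0.47192187 -0.32477978  0.06460516] [ 2.09279362 -1.10757261  4.32472593]
```

View pics/z3.png

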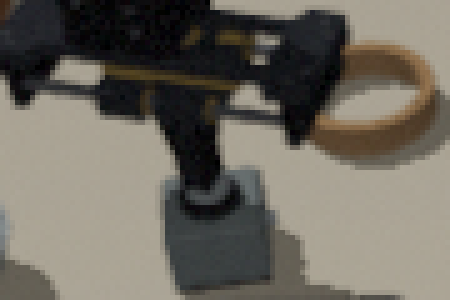

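The fingertips sit on the plunger head, which is down close to the collar. About 4.5 N corresponds to roughly 9.4 mm of travel, held for well over 0.15 s. Withdrawing.

```bash
python3 -m jog '[{"rot":[0,0,0],"travel":[-0.02,0,0],"jaw":1},{"rot":[0,0,0],"travel":[-0.03,0,0],"jaw":1},{"rot":[0,0,0],"travel":[-0.08,0,0],"jaw":1},{"rot":[0,0,0],"travel":[-0.13,0,0],"jaw":1},{"rot":[0,0,0],"travel":[-0.13,0,0],"jaw":1},{"rot":[0,0,0],"travel":[-0.13,0,0],"jaw":1},{"rot":[0,0,0],"travel":[-0.13,0,0],"jaw":1},{"rot":[0,0,0],"travel":[0,0,0],"jaw":1}]';python3 -m jog '[{"rot":[0,0,0],"travel":[0,0,0],"jaw":1},{"rot":[0,0,0],"travel":[0,0,0],"jaw":1},{"rot":[0,0,0],"travel":[0,0,0],"jaw":1},{"rot":[0,0,0],"travel":[0,0,0],"jaw":1}]'
python3 - <<'E'
from h import *
import cv2
im=ctrl.get_image("scene")[:,:,::-1]; a=cv2.imread("pics/scene0.png")
cv2.imwrite("pics/z4.png",np.vstack([cv2.resize(i[150:210,160:250],(450,300),interpolation=cv2.INTER_NEAREST) for i in(a,im)]));cv2.imwrite("pics/scene4.png",im)
E
```

```text
time: 6.55
position: [0.4729, -0.326, 0.2647]
tool_rot: [0.182, 1.556, -0.185]
ft_force: [0.5, 0.1, 0.7]
grip_width: 0.006
time: 6.95
position: [0.4711, -0.3241, 0.2582]
tool_rot: [0.184, 1.565, -0.183]
ft_force: [-0.2, -0.1, -0.5]
grip_width: 0.007
```

View pics/z4.png

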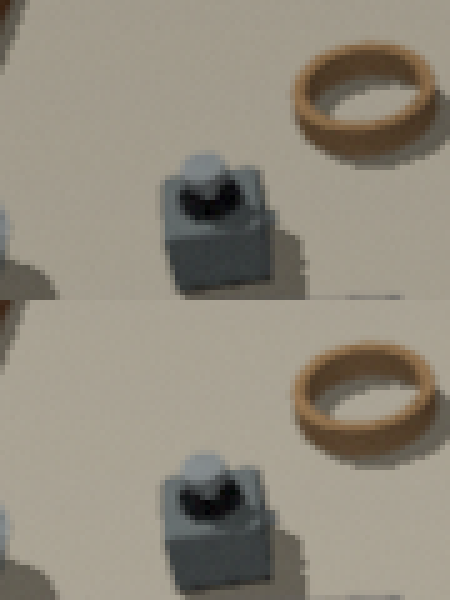

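View pics/scene4.png

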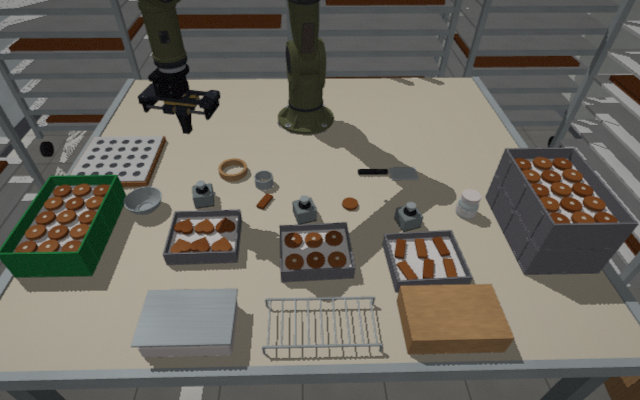

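The plunger is back up at (200,183), the counter and everything else are in the same place as before, and the hand is 18 cm above the counter. Handing in.

```bash
python3 -c "
from bench import ctrl
print(ctrl.close_job())"
```

```text
the job is handed in; nothing more can be done
None
```

I pressed the heart tray's counter, let its plunger come back up, drew the hand back and handed the job in at about 7 s. Closing the job gives no verdict, so I can't confirm it was accepted.

- **Press:** I used shut fingertips on the counter at about x 0.472, y -0.324. The fingertips stopped about 9.4 mm below the plunger's stated 74 mm rest height. The force was about 4.5 N, and I held it for over 0.4 s.
- **After the press:** the fingertips are about 18 cm above the plunger. The last scene picture shows that plunger up, and the counter hasn't visibly moved. The other counters and loose items look unchanged in the same picture.
- **Disagreement:** the two cameras put the plunger 2–3 mm apart, which is well inside its 14 mm radius. No check failed.

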